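# Weigh a sample carrier on the spring hook scale

### The arm

A 6-joint arm with a two-finger parallel gripper is mounted at the origin on the work surface; the furniture and walls round the work are solid. World frame = base frame: x ahead of the robot, y to its left, z up, the work surface at z = 0. Lengths are in m, angles in rad, forces in N, time in s.
With the tool pointing down it reaches from about 0.25 to 0.8 m from the base axis. Payload 3.9 kg.
Tool frame: the origin (TCP) lies at the very end of the fingers, on their centre line; the grasp point (between the pads) lies 19 mm behind it; z points along the fingers, y is the line along which they close (so a half turn about z gives the same grasp; the last joint's range is limited). The gripper opens to 85 mm and grips with 20 to 120 N. Pads are 22 mm wide; open, the fingers measure 114 mm over their backs; the gripper's body (76 mm by 85 mm) begins 54 mm behind the grasp point. The pads swing forward as they close: fully open they stand 13 mm farther back than shut.
Start: joints at [-1.122, 0.26, -0.138, 1.173, 0, 1.571], TCP at [0.228, -0.473, 0.231] pointing down, gripper open.
Joint ranges: [-2.78, 2.78], [-0.83, 1.72], [-1.28, 1.37], [-1.9, 2.12], [-1.57, 1.48], [-3.14, 3.14]. Speed limits (rad/s): [2.57, 2.57, 3.14, 3.14, 3.14, 3.14].

### API

Orientations are given as a rotation vector (axis times angle).
In Python, from rig import arm, read_camera gives the robot as it stands.
- The arm moves only by the tool play_rows, never from a script. Its argument "steps" is a list of rows, each a list of 5 numbers: the finger opening in mm, from 0 to 85.4, then the shift along the tool's x, y, z normalised to -1 to 1, where 1 is 0.02 m, then the turn about the tool's z normalised to -1 to 1, where 1 is 8 degrees. In form: [[hand, tx, ty, tz, spin], ...]. A call has 1 to 20 rows; each row shifts and turns the commanded pose from where the row before left it, along the tool's axes as they then stand; what a row does not reach is not made up. A row lasts 1/8 s, in which the tool goes at most 62.5 mm and 10.7 degrees, less where a joint would pass 70% of its speed; a pose out of reach is approached as far as the arm can. A call with a number of a shift or a turn outside -1 to 1 is refused whole. A call with a gripper value outside its range is refused whole. The fingers move at their own pace and stop on an object; "newtons" is the grip in N (left out, the last holds). Time passes only in rows, so rows that do not move let the fingers close. It gives the time, the measured TCP pose, the force, the opening and the grip force at its end, in the units of the state.
- arm.state(): the state, without advancing time (a new reading comes with each control period).
- read_camera(name): name is "scene" or "top" or "wrist"; returns a dict with "pixels" (400x640x3 uint8, red, green, blue), "z_map" (400x640 float32, m along the optical axis (not along the pixel's ray), 0 where there is no reading), "fov_y" (degrees; the focal length in pixels is half the picture's height over the tangent of half this angle, whatever the lens; pixels are square), "cx", "cy" (the principal point, pixels), "D" ([k1, k2, p1, p2, k3] as OpenCV has them; the pictures are not rectified), "camera_from_world" (4x4, takes a point from world to camera coordinates). Camera axes: x right, y down, z forward; pixel columns grow to the right and rows downward; lengths in m; the calibration is good to about 2 mm. A picture is of the moment at which its call begins.
- arm.finish_job(): hands the job in; it is judged then, once.
The state is a dict: "t": time; "qpos": joint angles; "joint_vel": joint speeds; "joint_torque": joint torques, N m; "tool_pos": TCP position; "ee_rot": TCP orientation; "ft_force": force on the tool from outside, world axes, zero at the start; "torque": the same for the moment, N m; "grip_width": finger opening in m; "grasp_force": force on a finger pad.
Only numpy, scipy, OpenCV 4.12 (cv2) and the standard library are available. Lean on these libraries where they do the work, as an engineer would, in place of code of your own. Each camera call takes 0.05 s, during which the arm holds its last target. There are 200 camera calls.

### The job

Weigh the jar in its hanging carrier: hang the carrier by its crossbar on the hook of the spring scale, let go of it completely and leave it until it has settled and has hung still for at least a second and a half. Then lift it off the hook and stand it upright in the shallow steel tray, without dropping or toppling it. Leave the orange-capped bottle, the flask and the timer where they are.

Things in the scene. Friction and masses are not known exactly. Their poses are not given: they have to be found in the camera images.
- carrier: Loose hanging carrier, 0.3 to 0.5 kg: round steel foot plate 84 mm across, 4 mm thick, a jar with lid (63 mm wide, top at z = 74 mm) fixed on it, a steel wire frame over the jar and a black grip block on top, 196 mm tall in all. Origin: centre of the underside, z up. The frame lies in its y-z plane, its side wires (8 mm thick) at y = +-38 mm.
- carrier_bar (a point): Centre of the carrier's crossbar: 8 mm thick, straight along the carrier's y from -26 to +26 mm, 140 mm above the carrier's underside, on its centre line; carrier's axes. The window below it (from the jar lid at 74 mm to the bar's underside at 136 mm) is open along x from both sides.
- carrier_grip (a point): Where to grip the carrier: in the upright grip block, 176 mm above the underside, on the centre line; carrier's axes. The block is 16 mm in x, 26 mm in y and runs from 142 to 196 mm above the underside. Gripped here or higher, fingertips that reach up to 20 mm lower stay clear of the hook.
- scale: Spring scale fixed to the bench: grey foot 100 x 100 mm, square aluminium column 355 mm tall at its centre, white graduated plate on its +y side. Origin: centre of the foot's underside, z up. The hook arm sticks out level from the column along the scale's own -x.
- hook_seat (a point): Where the centre of a hung crossbar rests, in the hook's V-shaped seat: 150 mm from the column's axis along the scale's -x, 215 mm above the bench when empty; scale's axes; sinks with the hook. A bar lying along the scale's y and let down from 15 mm before to 15 mm beyond the seat slides into it. The hook's underside is 13 mm below this point.
- hook_tip (a point): Top of the hook's upturned tip, 23 mm beyond the seat (scale's -x) and 13 mm above it; scale's axes; sinks with the hook. The hook is a flat steel strip 18 mm wide (in y), 6 mm thick; the arm behind the seat has its top face 5.5 mm above the seat point. The bar must pass over this tip.
- scale_hook (a joint): How far the sprung hook has sunk, in m: 0 when empty, up to 0.08. Spring 200 N/m: the carrier draws it down about 15 to 25 mm, bobbing for about 1 s after release.
- tray: Shallow square open steel tray fixed on the bench, 140 x 140 mm outside, 132 x 132 mm inside, rim 12 mm high and 4 mm thick, floor 4 mm thick. Origin: centre of the underside, z up.
- orange_cap_bottle: Bystander: loose white reagent bottle with an orange cap, 69 mm wide, 131 mm tall. Origin: centre of its underside.
- flask: Bystander: loose volumetric flask, 49 mm wide, 148 mm tall. Origin: centre of its underside.
- lab_timer: Bystander: loose white timer lying flat, 66 x 66 x 19 mm. Origin: centre of its underside.

How it is judged:
On the way:
1. the carrier hangs by its crossbar in the hook's seat, untouched by the robot, upright and still, the hook sunk by its weight, for one second (distance between carrier_bar and hook_seat below 0.015 m and value of joint scale_hook above 0.01 m and velocity of joint scale_hook between -0.006 and 0.006 m/s and linear speed of carrier below 0.02 m/s and angular speed of carrier below 0.25 rad/s and angle between carrier's own z axis and vertical below 0.2 rad and contact force between carrier and tray below 0.05 N and contact force between each of the arm, the fingers and carrier below 0.05 N and contact force between each of the arm, the fingers and scale below 0.05 N), for 1 s.
At the end, for the whole second after the job is handed in: The carrier stands upright (within 0.06 rad) and at rest on the floor of the tray, its centre within 35 mm of the tray's centre in the tray's x and y and its underside under 8 mm above the tray's underside; the empty hook has sprung back up (sunk less than 4 mm) (x of carrier in the frame of tray between -0.035 and 0.035 m and y of carrier in the frame of tray between -0.035 and 0.035 m and z of carrier in the frame of tray below 0.008 m and angle between carrier's own z axis and vertical below 0.06 rad and linear speed of carrier below 0.02 m/s and value of joint scale_hook below 0.004 m); the robot touches nothing.
It fails at once if the carrier is dropped (falls free of the fingers faster than 0.8 m/s) (linear speed of carrier above 0.8 m/s and contact force between the fingers and carrier below 0.01 N).
It fails at once if the carrier is toppled (tilted more than 0.8 rad) (angle between carrier's own z axis and vertical above 0.8 rad).
It fails at once if the bottle, flask or timer is moved more than 30 mm (distance of any of orange_cap_bottle, flask, lab_timer from where it was at the start of the episode above 0.03 m).
It also fails if it takes over 58 s, if anything falls off the work surface, if the arm or the gripper's body presses on something with over 40 N, if the wrist force passes 120 N, or if a joint passes its speed limit or range.

## Working session

There is one attempt and no reset: what is moved stays moved. The work goes in short steps, Python scripts to look and compute and a tool call to move; the robot and the scene stay as the last step left them, time stands still between calls to the robot, and variables do not carry over. Pictures are saved under pics/ and viewed, at most 10 in all, crops included, and the job is handed in when it is done.

Besides the shell and the picture viewer there is one more tool, called as name(argument=value, ...), one argument or row to a line, values as JSON. play_rows: Moves the arm, as the interface text tells. Its arguments: {"type":"object","properties":{"steps":{"type":"array","items":{"type":"array","items":{"type":"number"}}},"newtons":{"type":"number"}},"required":["steps"]}

```bash
mkdir -p pics
cat > h.py <<'E'
import numpy as np, cv2
from rig import arm, read_camera
def K(c):
    f=200/np.tan(np.radians(c['fov_y'])/2); return np.array([[f,0,c['cx']],[0,f,c['cy']],[0,0,1]])
def pts(c):
    """world xyz map from z_map"""
    h,w=c['z_map'].shape; u,v=np.meshgrid(np.arange(w),np.arange(h))
    n=cv2.undistortPoints(np.stack([u,v],-1).reshape(-1,1,2).astype(np.float64),K(c),np.array(c['D'],float)).reshape(h,w,2)
    z=c['z_map'].astype(float); P=np.stack([n[...,0]*z,n[...,1]*z,z],-1)
    T=np.linalg.inv(np.array(c['camera_from_world'])); W=P@T[:3,:3].T+T[:3,3]; W[z==0]=np.nan; return W
def save(c,n): cv2.imwrite('pics/'+n,c['pixels'][...,::-1])
E
python3 - <<'E'
from h import *
s=arm.state(); print(s)
for n in('scene','top'):
    c=read_camera(n); save(c,n+'0.png'); np.save('pics/'+n+'0.npy',pts(c)); print(n,c['fov_y'],np.linalg.inv(c['camera_from_world'])[:3].round(2).tolist())
E
```

```text
{'t': 0.0, 'qpos': array([-1.12199735e+00,  2.60673816e-01, -1.39379884e-01,  1.17268318e+00,
       -8.11403903e-06,  1.57079550e+00]), 'joint_vel': array([ 0.0007047 , -0.00017113,  0.00102608,  0.00239901,  0.0011964 ,
       -0.00012971]), 'joint_torque': array([-1.26678922e-03, -4.05672169e+01,  2.53922421e+01,  1.88653922e-02,
       -1.51823251e-04, -5.28547403e-06]), 'tool_pos': array([ 0.22749211, -0.4723982 ,  0.23046615]), 'ee_rot': array([-3.06098329e+00, -6.98650844e-01,  6.90300934e-04]), 'ft_force': array([-0.56571632, -0.06437927,  0.24365675]), 'torque': array([ 0.0334818 ,  0.00736426, -0.02434154]), 'grasp_force': 0.0, 'grip_width': 0.08528859795097767}
scene 44.79836698574534 [[-0.3, -0.36, 0.88, -0.78], [-0.95, 0.12, -0.28, 0.35], [-0.0, -0.92, -0.38, 0.69]]
top 48.48882511355443 [[-0.02, -0.99, 0.14, 0.28], [-1.0, 0.03, 0.02, -0.06], [-0.03, -0.14, -0.99, 1.21]]
```

View pics/scene0.png

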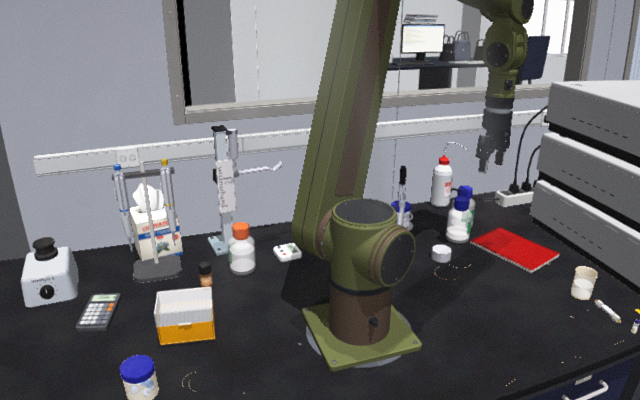

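View pics/top0.png

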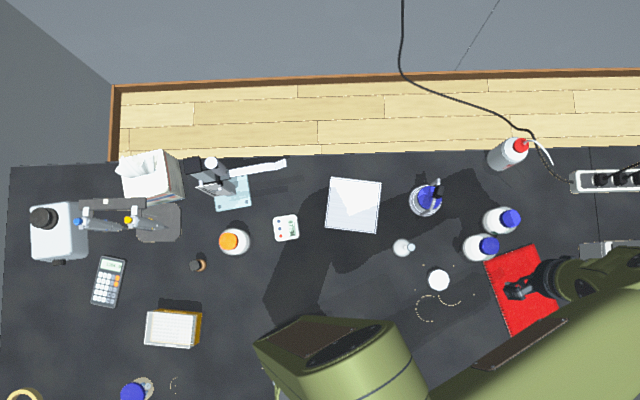

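The top view shows the carrier at about (427,199) with its black grip at (437,188). The tray is at (353,205), the scale foot at (232,194) with its hook strip running to (285,162), the bottle at (234,241), the timer at (286,228) and the flask at (403,247).

Run:
```python
from h import *
W=np.load('pics/top0.npy'); img=cv2.imread('pics/top0.png')
def reg(n,u0,u1,v0,v1,zlo,zhi,rect=True):
    m=np.zeros(W.shape[:2],bool); m[v0:v1,u0:u1]=1
    m&=(W[...,2]>zlo)&(W[...,2]<zhi); p=W[m]
    if len(p)<4: print(n,len(p)); return
    r=cv2.minAreaRect(p[:,:2].astype(np.float32)*1000)
    print(n,len(p),'mean',p.mean(0).round(4),'min',p.min(0).round(3),'max',p.max(0).round(3),'rect',[np.round(a,1) for a in r])
reg('tray',315,392,165,245,.002,.03)
reg('foot',200,265,165,225,.004,.04)
reg('hook',235,300,145,185,.15,.3)
reg('coltop',180,240,145,200,.33,.40)
reg('grip',405,465,165,225,.18,.22)
reg('bar',405,465,165,225,.125,.150)
reg('lid',405,465,165,225,.06,.085)
reg('plate',400,465,165,225,.002,.03)
reg('flask',385,425,230,265,.12,.17)
reg('bottle',210,255,220,265,.115,.15)
reg('timer',265,305,210,245,.012,.03)
a=cv2.resize(img[150:240,180:300],None,fx=5,fy=5); b=cv2.resize(img[160:235,390:470],None,fx=5,fy=5)
cv2.imwrite('pics/crop.png',np.vstack([a[:, :600],np.pad(b[:375],((0,0),(0,200),(0,0)))])[:,:600][:800])
cv2.imwrite('pics/cb.png',b)
# heights across the carrier
for v in range(178,222,4): print(v,[None if np.isnan(z) else int(z*1000) for z in W[v,408:450:3,2]])
```

```text
tray 2477 mean [ 0.4221 -0.1205  0.0053] min [ 0.314 -0.23   0.002] max [ 0.536 -0.015  0.018] rect [array([ 425.2, -121.7]), array([210.2, 218.1]), np.float64(88.5)]
foot 844 mean [0.4557 0.2026 0.0136] min [0.384 0.123 0.004] max [0.538 0.299 0.039] rect [array([441.6, 207.5]), array([150. , 153.4]), np.float64(40.1)]
hook 422 mean [0.4876 0.0983 0.2191] min [0.471 0.038 0.207] max [0.505 0.157 0.231] rect [array([488.1,  98.8]), array([ 19.6, 120.3]), np.float64(8.7)]
coltop 508 mean [0.4714 0.2005 0.3485] min [0.452 0.165 0.33 ] max [0.489 0.233 0.359] rect [array([472.9, 198. ]), array([35.1, 66. ]), np.float64(8.9)]
grip 95 mean [ 0.4272 -0.3132  0.1943] min [ 0.414 -0.323  0.18 ] max [ 0.442 -0.303  0.2  ] rect [array([ 427.9, -314.5]), array([16.3, 25.5]), np.float64(72.5)]
bar 71 mean [ 0.42   -0.3114  0.1402] min [ 0.389 -0.328  0.125] max [ 0.468 -0.299  0.149] rect [array([ 429. , -313.1]), array([11.2, 82.7]), np.float64(74.4)]
lid 372 mean [ 0.4276 -0.3092  0.074 ] min [ 0.388 -0.344  0.061] max [ 0.465 -0.283  0.085] rect [array([ 427., -313.]), array([61., 58.]), np.f
[... 595 characters left out ...]
ay([364.9,  63.7]), array([65.5, 65.5]), np.float64(6.0)]
178 [0, 2, -3, 0, 0, -1, -3, -4, 0, 5, 131, -2, 0, -3]
182 [-1, 0, 0, -2, 1, 0, 0, -5, -2, 105, 138, 0, -4, -1]
186 [-1, -4, -2, -1, 35, 34, 71, 74, 74, 4, 190, 196, 198, 0]
190 [0, -2, 5, 6, 77, 73, 69, 76, 73, 164, 193, 197, 195, 0]
194 [1, 6, 39, 47, 75, 67, 75, 74, 76, 184, 196, 195, -3, 0]
198 [0, 5, 17, 70, 76, 75, 75, 77, 72, 149, 160, 77, 0, 0]
202 [3, None, 12, 51, 75, 75, 76, 74, 143, 139, 76, 35, 2, 1]
206 [-2, 7, 36, 27, 50, None, 79, 76, 142, 70, 71, 0, 0, -2]
210 [-1, -2, 4, 33, 10, 33, 91, 125, 133, 31, 2, -1, -1, 0]
214 [-4, 0, 0, 5, 11, 40, 5, 4, 7, 0, 0, -1, 0, -1]
218 [0, 2, -2, -3, 3, -2, 0, 0, -2, 4, 0, -2, 4, -1]
```

View pics/cb.png

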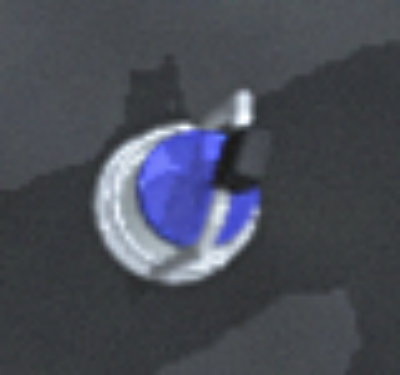

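The carrier crop shows the crossbar running from (170,265) to (240,95), with the grip block at (245,155). Next I refine the hook and the tray.

Run:
```python
from h import *
W=np.load('pics/top0.npy'); img=cv2.imread('pics/top0.png').astype(int)
Z=W[...,2]
m=np.zeros(Z.shape,bool); m[145:185,235:300]=1; m&=(Z>.2)&(Z<.24); p=W[m]
a=np.radians(98.7-180); d=np.array([np.cos(a),np.sin(a)]); c0=np.array([.488,.0988])
s=(p[:,:2]-c0)@d; l=(p[:,:2]-c0)@[-d[1],d[0]]
for x in np.arange(-.06,.07,.004):
    k=abs(s-x)<.002
    if k.any(): print(round(x,3),k.sum(),'z',p[k,2].mean().round(4),'lat',l[k].mean().round(4),np.ptp(l[k]).round(3))
# tray: bright pixels
g=(img.min(2)>120).astype(np.uint8); n,lab,st,ce=cv2.connectedComponentsWithStats(g)
t=lab==lab[205,353]; p=W[t]; p=p[(p[:,2]>-.01)&(p[:,2]<.03)]
r=cv2.minAreaRect((p[:,:2]*1000).astype(np.float32)); print('tray',r,p.mean(0))
# foot colour comp
print('footcol',img[203,240],img[194,232]); 
q=(Z>.36-.03)&(Z<.37)&np.isfinite(Z); q[:, :180]=0;q[:,260:]=0;q[:145]=0;q[210:]=0
for z0 in (.335,.345,.352): 
    k=q&(Z>z0); r=cv2.minAreaRect((W[k][:,:2]*1000).astype(np.float32)); print(z0,k.sum(),r)
```

```text
-0.06 4 z 0.2188 lat -0.0052 0.006
-0.056 16 z 0.2198 lat -0.0004 0.018
-0.052 14 z 0.2197 lat 0.0001 0.017
-0.048 16 z 0.2191 lat -0.0002 0.017
-0.044 12 z 0.2197 lat -0.0008 0.015
-0.04 14 z 0.2201 lat -0.0004 0.016
-0.036 14 z 0.2203 lat -0.0003 0.017
-0.032 12 z 0.2197 lat -0.0001 0.016
-0.028 17 z 0.2195 lat 0.0001 0.018
-0.024 14 z 0.2196 lat -0.0002 0.017
-0.02 13 z 0.2205 lat -0.0014 0.017
-0.016 14 z 0.2206 lat 0.0003 0.018
-0.012 15 z 0.2197 lat 0.0002 0.017
-0.008 12 z 0.2207 lat -0.0008 0.017
-0.004 14 z 0.2204 lat -0.0018 0.017
0.0 15 z 0.2208 lat 0.0003 0.017
0.004 14 z 0.2193 lat -0.0004 0.017
0.008 14 z 0.2203 lat -0.0013 0.016
0.012 15 z 0.2198 lat 0.0003 0.017
0.016 14 z 0.2184 lat 0.0003 0.017
0.02 15 z 0.2167 lat 0.0 0.016
0.024 15 z 0.2143 lat -0.0012 0.017
0.028 15 z 0.2123 lat -0.0013 0.017
0.032 13 z 0.2104 lat -0.0002 0.015
0.036 13 z 0.2121 lat 0.0008 0.019
0.04 13 z 0.2151 lat -0.0018 0.016
0.044 14 z 0.2185 lat -0.0005 0.018
0.048 13 z 0.221 lat -0.0002 0.018
0.052 13 z 0.2236 lat -0.001 0.017
0.056 14 z 0.2272 lat -0.0002 0.018
0.06 11 z 0.2265 lat -0.0009 0.018
tray ((424.54803466796875, -120.65180969238281), (143.80642700195312, 144.0920867919922), 81.4186782836914) [ 0.42380193 -0.12033192  0.00460484]
footcol [245 243 228] [178 168 155]
0.335 496 ((472.8994140625, 197.98597717285156), (35.06352615356445, 65.9592514038086), 8.868082046508789)
0.345 314 ((472.42889404296875, 201.00161743164062), (35.06352615356445, 59.854957580566406), 8.868082046508789)
0.352 229 ((470.1009216308594, 213.50132751464844), (34.25463104248047, 33.60872268676758), 10.662806510925293)
```

play_rows(
  steps=[
    [85,0,0,0,-1],
    [85,0,0,0,-1],
    [85,0,0,0,-1],
    [85,0,0,0,-1],
    [85,0,0,0,-1],
    [85,0,0,0,-1],
    [85,0.94,0.68,0,-0.04],
    [85,0.94,0.68,0,0],
    [85,0.94,0.68,0,0],
    [85,0.95,0.68,0,0],
    [85,0.95,0.68,0,0],
    [85,0.95,0.68,0,0],
    [85,0.95,0.68,0,0],
    [85,0.95,0.68,0,0],
    [85,0.95,0.68,0,0],
    [85,0.95,0.68,0,0],
    [85,0.95,0.65,0,0],
    [85,0,0,0,0],
    [85,0,0,0,0],
  ],
  newtons=50,
)

```text
t: 2.48
tool_pos: [0.4279, -0.3138, 0.231]
ee_rot: [-2.508, -1.891, 0.001]
ft_force: [-0.4, -0.2, 0.8]
grip_width: 0.085
grasp_force: 0.0
```

Run:
```python
from h import *
from scipy.spatial.transform import Rotation as R
s=arm.state(); M=R.from_rotvec(s['ee_rot']).as_matrix(); print(s['t'],s['tool_pos'],'toolx',M[:,0],'y',M[:,1])
c=read_camera('wrist'); save(c,'w1.png'); W=pts(c); Z=W[...,2]
d=np.hypot(W[...,0]-.428,W[...,1]+.3135)
for n,a,b,r in(('grip',.188,.202,.03),('bar',.125,.15,.05),('lid',.066,.08,.05)):
    p=W[(Z>a)&(Z<b)&(d<r)]; print(n,len(p))
    if len(p)>5: print(p.mean(0),cv2.minAreaRect((p[:,:2]*1000).astype(np.float32)))
```

```text
2.475 [ 0.42788151 -0.31379193  0.23097761] toolx [ 2.75040449e-01  9.61432648e-01 -1.21374033e-04] y [ 0.96143206 -0.27504042 -0.00107726]
grip 1219
[ 0.42916423 -0.31085909  0.19625949] ((428.8291931152344, -312.0721435546875), (15.609979629516602, 25.899520874023438), 72.58121490478516)
bar 784
[ 0.42920387 -0.31111952  0.14115409] ((429.4883117675781, -310.4302673339844), (11.851546287536621, 82.97982025146484), 72.10001373291016)
lid 2752
[ 0.43057688 -0.30633498  0.07493166] ((429.0020446777344, -311.2855224609375), (61.1259880065918, 60.56074523925781), 26.256765365600586)
```

View pics/w1.png

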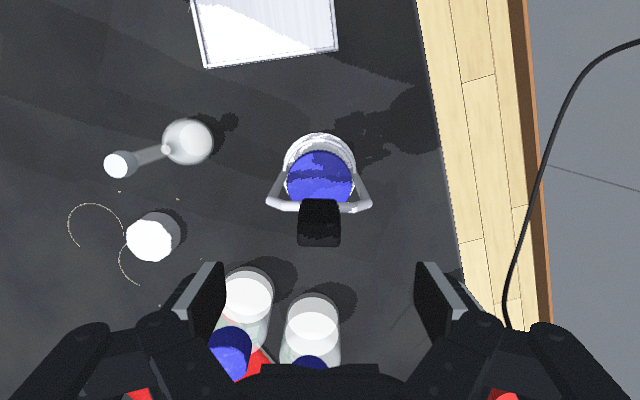

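The wrist view shows the grip block at (320,222), centred between the fingers, with the crossbar behind it at about (320,205). I make a small correction, descend and grip.

play_rows(
  steps=[
    [85,0.13,0.02,0,0.21],
    [85,0,0,0.6,0],
    [85,0,0,0.6,0],
    [85,0,0,0.6,0],
    [85,0,0,0.6,0],
    [85,0,0,0.6,0],
    [85,0,0,0.6,0],
    [85,0,0,0,0],
    [10,0,0,0,0],
    [10,0,0,0,0],
    [10,0,0,0,0],
    [10,0,0,0,0],
    [10,0,0,0,0],
    [10,0,0,0,0],
    [10,0,0,0,0],
    [10,0,0,0,0],
  ],
  newtons=50,
)

```text
t: 4.53
tool_pos: [0.4299, -0.3115, 0.1596]
ee_rot: [2.535, 1.854, 0.001]
ft_force: [-0.2, 0.1, 2.3]
grip_width: 0.0253
grasp_force: 51.3
```

play_rows(
  steps=[
    [10,0,0,-0.3,0],
    [10,0,0,-0.6,0],
    [10,0,0,-0.8,0],
    [10,0,0,-0.8,0],
    [10,0,0,-0.8,0],
    [10,0,0,-0.8,0],
    [10,0,0,-0.8,0],
    [10,0,0,-0.5,0],
    [10,0,0,-0.2,0],
    [10,0,0,0,-0.5],
    [10,0,0,0,-0.8],
    [10,0,0,0,-0.8],
    [10,0,0,0,-0.8],
    [10,0,0,0,-0.41],
    [10,0,0,0,0],
    [10,0,0,0,0],
  ],
)

```text
t: 6.52
tool_pos: [0.4293, -0.3112, 0.271]
ee_rot: [-2.044, -2.385, 0.0]
ft_force: [-0.4, -0.3, -4.4]
grip_width: 0.0254
grasp_force: 50.5
```

play_rows(
  steps=[
    [10,0.2,0.1,0,0],
    [10,0.5,0.2,0,0],
    [10,0.8,0.4,0,0],
    [10,0.8,0.4,0,0],
    [10,0.8,0.4,0,0],
    [10,0.8,0.4,0,0],
    [10,0.8,0.4,0,0],
    [10,0.8,0.4,0,0],
    [10,0.8,0.4,0,0],
    [10,0.8,0.4,0,0],
    [10,0.8,0.4,0,0],
    [10,0.8,0.4,0,0],
    [10,0.8,0.4,0,0],
    [10,0.8,0.4,0,0],
    [10,0.8,0.4,0,0],
    [10,0.8,0.4,0,0],
    [10,0.5,0.1,0,0],
    [10,0.2,0,0,0],
    [10,0,0,0,0],
    [10,0,0,0,0],
  ],
)

```text
t: 9.02
tool_pos: [0.5093, -0.0444, 0.2714]
ee_rot: [2.044, 2.385, -0.0]
ft_force: [0.8, 0.4, -4.5]
grip_width: 0.0253
grasp_force: 50.6
```

Run:
```python
from h import *
from scipy.spatial.transform import Rotation as R
s=arm.state(); M=R.from_rotvec(s['ee_rot']).as_matrix(); T=s['tool_pos']; print(s['t'],T,'yaw y',np.degrees(np.arctan2(M[1,1],M[0,1])),s['ft_force'],s['grip_width'])
e=np.array([.493,.0662])-T[:2]; print('to seat x,y units',e@M[:2,0]/.02,e@M[:2,1]/.02)
c=read_camera('scene'); save(c,'s1.png'); cv2.imwrite('pics/s1.png',cv2.resize(c['pixels'][100:300,150:420,::-1],None,fx=2.5,fy=2.5))
for n in ('top','wrist'):
    c=read_camera(n); W=pts(c); Z=W[...,2]
    d=np.hypot(W[...,0]-T[0],W[...,1]-T[1])
    p=W[(abs(Z-T[2]+.0196)<.012)&(d<.05)]; print(n,'bar',len(p), p.mean(0) if len(p) else '', cv2.minAreaRect((p[:,:2]*1000).astype(np.float32)) if len(p)>5 else '')
```

```text
9.025 [ 0.5092773  -0.04436347  0.27135821] yaw y 8.79674958917846 [ 0.75314537  0.43888929 -4.51056049] 0.025333341343273388
to seat x,y units 5.587609910706375 0.04113096074272059
top bar 0  
wrist bar 1252 [ 0.50995547 -0.04311707  0.25306259] ((510.0676574707031, -43.136802673339844), (82.86537170410156, 11.650205612182617), 8.75311279296875)
```

View pics/s1.png

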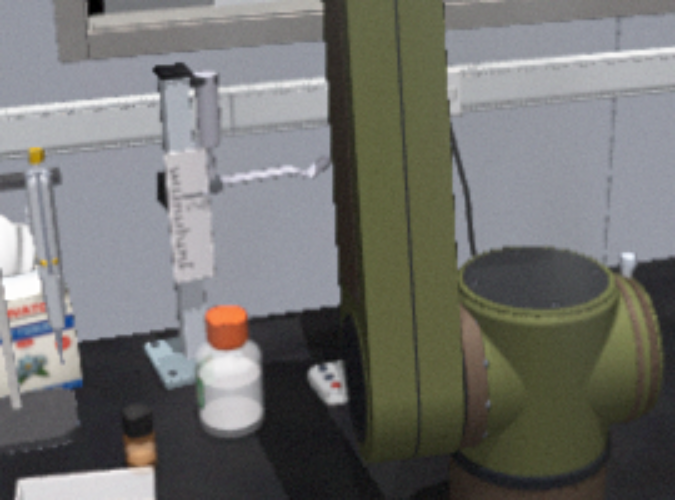

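The scene view shows the hook clear at crop (320,170), with the carrier hidden behind the arm link. The wrist depth confirms the bar at (0.510,-0.043,0.253) and yaw 8.8°, so I go over the tip.

play_rows(
  steps=[
    [10,0.3,0.04,0,0],
    [10,0.5,0,0,0],
    [10,0.6,0,0,0],
    [10,0.6,0,0,0],
    [10,0.6,0,0,0],
    [10,0.6,0,0,0],
    [10,0.6,0,0,0],
    [10,0.6,0,0,0],
    [10,0.5,0,0,0],
    [10,0.4,0,0,0],
    [10,0.25,0,0,0],
    [10,0,0,0,0],
    [10,0,0,0.3,0],
    [10,0,0,0.5,0],
    [10,0,0,0.5,0],
    [10,0,0,0.3,0],
    [10,0,0,0,0],
    [10,0,0,0,0],
  ],
)

```text
t: 11.42
tool_pos: [0.4934, 0.0659, 0.2395]
ee_rot: [2.044, 2.386, 0.0]
ft_force: [-0.0, -0.5, -4.6]
grip_width: 0.0253
grasp_force: 50.5
```

play_rows(
  steps=[
    [10,0,0,0.2,0],
    [10,0,0,0.2,0],
    [10,0,0,0.2,0],
    [10,0,0,0.2,0],
    [10,0,0,0.2,0],
    [10,0,0,0.1,0],
    [10,0,0,0,0],
    [10,0,0,0,0],
  ],
)

```text
t: 12.42
tool_pos: [0.4935, 0.0661, 0.2176]
ee_rot: [2.043, 2.386, 0.001]
ft_force: [1.6, 0.9, -0.4]
grip_width: 0.0255
grasp_force: 51.0
```

play_rows(
  steps=[
    [10,0,0,0.1,0],
    [10,0,0,0.05,0],
    [10,0,0,0,0],
    [10,0,0,0,0],
    [10,0,0,0,0],
    [20,0,0,0,0],
    [26,0,0,0,0],
    [28,0,0,0,0],
    [31,0,0,0,0],
    [35,0,0,0,0],
    [45,0,0,0,0],
    [60,0,0,0,0],
    [75,0,0,0,0],
    [85,0,0,0,0],
    [85,0,0,0,0],
    [85,0,0,0,0],
    [85,0,0,0,0],
  ],
)

```text
t: 14.55
tool_pos: [0.4932, 0.0659, 0.2143]
ee_rot: [2.044, 2.386, 0.0]
ft_force: [0.0, -0.1, 0.1]
grip_width: 0.085
grasp_force: 0.0
```

Run:
```python
from h import *
s=arm.state(); T=s['tool_pos']; print(s['t'],T,s['ft_force'],s['grip_width'])
c=read_camera('wrist'); save(c,'w2.png'); W=pts(c); Z=W[...,2]
d=np.hypot(W[...,0]-T[0],W[...,1]-T[1])
for n,a,b,r in(('grip',.23,.26,.03),('bar',.175,.205,.05)):
    p=W[(Z>a)&(Z<b)&(d<r)]; print(n,len(p))
    if len(p)>5: print(np.median(p,0),cv2.minAreaRect((p[:,:2]*1000).astype(np.float32)))
```

```text
14.55 [0.49316959 0.06591062 0.21429899] [ 0.04682792 -0.05222123  0.06681153] 0.08495758642501693
grip 3719
[0.49304811 0.07409254 0.24942901] ((493.5736083984375, 69.15240478515625), (26.167430877685547, 17.011232376098633), 8.460515022277832)
bar 4295
[0.48993007 0.08378657 0.19903324] ((490.60498046875, 90.1354751586914), (83.0835952758789, 51.2354736328125), 7.683115482330322)
```

View pics/w2.png

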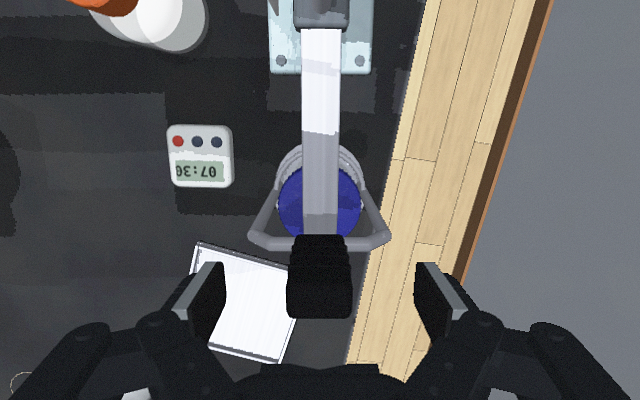

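The view shows the carrier hanging on the hook, with the grip block at (320,275) between the open fingers and the bar at (320,240) under the arm end. The block top is at 0.249, so the hook has sunk about 21 mm. I leave it to settle.

play_rows(
  steps=[
    [85,0,0,0,0],
    [85,0,0,0,0],
    [85,0,0,0,0],
    [85,0,0,0,0],
    [85,0,0,0,0],
    [85,0,0,0,0],
    [85,0,0,0,0],
    [85,0,0,0,0],
    [85,0,0,0,0],
    [85,0,0,0,0],
    [85,0,0,0,0],
    [85,0,0,0,0],
    [85,0,0,0,0],
    [85,0,0,0,0],
    [85,0,0,0,0],
    [85,0,0,0,0],
    [85,0,0,0,0],
    [85,0,0,0,0],
    [85,0,0,0,0],
    [85,0,0,0,0],
  ],
)

```text
t: 17.1
tool_pos: [0.4932, 0.0659, 0.2143]
ee_rot: [2.044, 2.386, 0.0]
ft_force: [-0.1, -0.4, 0.2]
grip_width: 0.0848
grasp_force: 0.0
```

Run:
```python
from h import *
for i in range(2):
    s=arm.state(); T=s['tool_pos']
    c=read_camera('wrist'); W=pts(c); Z=W[...,2]
    d=np.hypot(W[...,0]-T[0],W[...,1]-T[1])
    p=W[(Z>.245)&(Z<.255)&(d<.03)]; print(s['t'],len(p),np.median(p,0),cv2.minAreaRect((p[:,:2]*1000).astype(np.float32)))
```

```text
17.1 2618 [0.49324712 0.0711477  0.25007873] ((493.5997619628906, 69.16315460205078), (26.062379837036133, 16.665029525756836), 7.782209873199463)
17.15 2613 [0.49327163 0.07110374 0.2500799 ] ((493.4158020019531, 69.22635650634766), (26.0933837890625, 16.87077522277832), 9.846476554870605)
```

play_rows(
  steps=[
    [85,0,0,0,0],
    [85,0,0,0,0],
    [85,0,0,0,0],
    [85,0,0,0,0],
    [85,0,0,0,0],
    [85,0,0,0,0],
    [85,0,0,0,0],
    [85,0,0,0,0],
    [85,0,0,0,0],
    [85,0,0,0,0],
    [85,0,0,0,0],
    [85,0,0,0,0],
    [85,0,0,0,0],
    [85,0,0,0,0],
    [85,0,0,0,0],
    [85,0,0,0,0],
  ],
)

```text
t: 19.2
tool_pos: [0.4932, 0.0659, 0.2143]
ee_rot: [2.044, 2.386, -0.0]
ft_force: [0.3, 0.3, -0.0]
grip_width: 0.0851
grasp_force: 0.0
```

Run:
```python
from h import *
for i in range(2):
    s=arm.state(); T=s['tool_pos']
    c=read_camera('wrist'); W=pts(c); Z=W[...,2]
    d=np.hypot(W[...,0]-T[0],W[...,1]-T[1])
    p=W[(Z>.245)&(Z<.255)&(d<.03)]; print(s['t'],len(p),np.median(p,0),cv2.minAreaRect((p[:,:2]*1000).astype(np.float32)))
```

```text
19.2 2613 [0.49328122 0.07112845 0.25008344] ((493.40228271484375, 69.5381851196289), (26.084115982055664, 16.328062057495117), 9.394545555114746)
19.25 2610 [0.49319801 0.07104373 0.25008183] ((493.5381774902344, 69.33824920654297), (26.03858757019043, 16.389646530151367), 8.731901168823242)
```

It has hung still for over four seconds. Now I regrip and lift it off.

play_rows(
  steps=[
    [85,0.15,0,0,0],
    [60,0,0,0,0],
    [40,0,0,0,0],
    [32,0,0,0,0],
    [10,0,0,0,0],
    [10,0,0,0,0],
    [10,0,0,0,0],
    [10,0,0,0,0],
    [10,0,0,0,0],
    [10,0,0,-0.2,0],
    [10,0,0,-0.4,0],
    [10,0,0,-0.5,0],
    [10,0,0,-0.5,0],
    [10,0,0,-0.5,0],
    [10,0,0,-0.4,0],
    [10,0,0,-0.3,0],
    [10,0,0,-0.2,0],
    [10,0,0,-0.1,0],
    [10,0,0,0,0],
    [10,0,0,0,0],
  ],
  newtons=50,
)

```text
t: 21.8
tool_pos: [0.4925, 0.0688, 0.276]
ee_rot: [-2.044, -2.386, 0.001]
ft_force: [-0.3, 0.6, -4.2]
grip_width: 0.0254
grasp_force: 50.2
```

Run:
```python
from h import *
s=arm.state(); T=s['tool_pos']; print(s['t'],T,s['ft_force'],s['grip_width'])
c=read_camera('wrist'); W=pts(c); Z=W[...,2]
d=np.hypot(W[...,0]-T[0],W[...,1]-T[1])
p=W[(Z>.247)&(Z<.27)&(d<.05)]; print('bar',np.median(p,0),cv2.minAreaRect((p[:,:2]*1000).astype(np.float32)))
p=W[(Z>.20)&(Z<.24)&(d<.05)]; print('hook/tip z',np.percentile(p[:,2],[5,50,98]))
```

```text
21.8 [0.49251842 0.06884772 0.27601893] [-0.3422662   0.61285968 -4.19057649] 0.025372864410717344
bar [0.49178877 0.07356644 0.25842093] ((493.35546875, 70.94156646728516), (80.93689727783203, 12.114864349365234), 9.09903335571289)
hook/tip z [0.21118978 0.2205831  0.23660307]
```

play_rows(
  steps=[
    [10,-0.3,0,0,0],
    [10,-0.5,0,0,0],
    [10,-0.6,0,0,0],
    [10,-0.6,0,0,0],
    [10,-0.6,0,0,0],
    [10,-0.6,0,0,0],
    [10,-0.6,0,0,0],
    [10,-0.6,0,0,0],
    [10,-0.6,0,0,0],
    [10,-0.6,-0.2,0,0],
    [10,-0.6,-0.4,0,0],
    [10,-0.6,-0.6,0,0],
    [10,-0.6,-0.6,0,0],
    [10,-0.6,-0.6,0,0],
    [10,-0.5,-0.6,0,0],
    [10,-0.3,-0.6,0,0],
    [10,0,-0.6,0,0],
    [10,0,-0.4,0,0],
    [10,0,-0.2,0,0],
    [10,0,0,0,0],
  ],
)

```text
t: 24.35
tool_pos: [0.4248, -0.1196, 0.2764]
ee_rot: [2.043, 2.386, 0.0]
ft_force: [0.7, -0.0, -4.3]
grip_width: 0.0249
grasp_force: 50.1
```

Run:
```python
from h import *
s=arm.state(); T=s['tool_pos']; print(s['t'],T,s['ft_force'],s['grip_width'])
c=read_camera('wrist'); save(c,'w3.png'); W=pts(c); Z=W[...,2]
d=np.hypot(W[...,0]-T[0],W[...,1]-T[1])
p=W[(Z>.247)&(Z<.27)&(d<.05)]; print('bar',np.median(p,0),cv2.minAreaRect((p[:,:2]*1000).astype(np.float32)))
```

```text
24.35 [ 0.42480955 -0.1195919   0.27638578] [ 0.65704515 -0.04282688 -4.25890816] 0.024899703782373595
bar [ 0.42481525 -0.11490973  0.25865259] ((425.6944885253906, -117.62458801269531), (82.22608184814453, 12.418951988220215), 7.76522159576416)
```

View pics/w3.png

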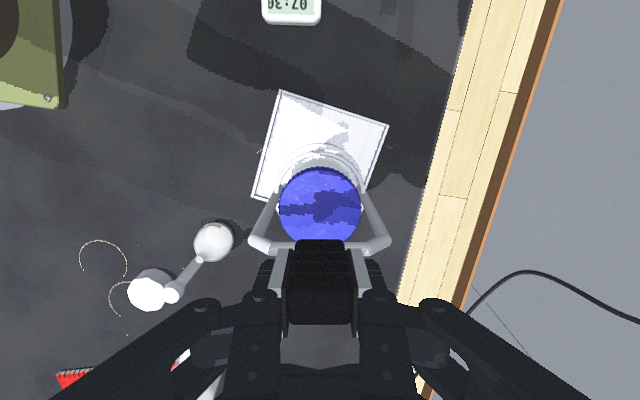

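The view shows the tray directly below the carrier, its visible edges from (280,90) to (388,125). I lower it in.

play_rows(
  steps=[
    [10,0,0,0.3,0],
    [10,0,0,0.6,0],
    [10,0,0,0.7,0],
    [10,0,0,0.7,0],
    [10,0,0,0.7,0],
    [10,0,0,0.7,0],
    [10,0,0,0.6,0],
    [10,0,0,0.4,0],
    [10,0,0,0.3,0],
    [10,0,0,0.2,0],
    [10,0,0,0.1,0],
    [10,0,0,0,0],
    [10,0,0,0,0],
  ],
)

```text
t: 26.02
tool_pos: [0.4251, -0.1199, 0.1706]
ee_rot: [2.043, 2.386, 0.0]
ft_force: [-0.2, -0.4, -4.7]
grip_width: 0.0252
grasp_force: 50.1
```

play_rows(
  steps=[
    [10,0,0,0.08,0],
    [10,0,0,0.08,0],
    [10,0,0,0.08,0],
    [10,0,0,0.06,0],
    [10,0,0,0,0],
    [10,0,0,0,0],
  ],
)

```text
t: 26.78
tool_pos: [0.4251, -0.1199, 0.1652]
ee_rot: [2.043, 2.385, 0.0]
ft_force: [-2.2, 0.8, 5.6]
grip_width: 0.0252
grasp_force: 51.3
```

play_rows(
  steps=[
    [10,0,0,-0.02,0],
    [10,0,0,0,0],
    [20,0,0,0,0],
    [26,0,0,0,0],
    [29,0,0,0,0],
    [35,0,0,0,0],
    [50,0,0,0,0],
    [70,0,0,0,0],
    [85,0,0,0,0],
    [85,0,0,0,0],
    [85,0,0,0,0],
    [85,0,0,-0.5,0],
    [85,0,0,-0.8,0],
    [85,0,0,-1,0],
    [85,0,0,-1,0],
    [85,0,0,-1,0],
    [85,0,0,-0.8,0],
    [85,0,0,0,0],
    [85,0,0,0,0],
  ],
)

```text
t: 29.15
tool_pos: [0.4246, -0.1197, 0.2664]
ee_rot: [-2.044, -2.386, 0.0]
ft_force: [0.8, -0.5, -0.0]
grip_width: 0.0851
grasp_force: 0.0
```

Run:
```python
from h import *
s=arm.state(); T=s['tool_pos']; print(s['t'],T,s['ft_force'],s['grip_width'])
c=read_camera('wrist'); save(c,'w4.png'); W=pts(c); Z=W[...,2]
d=np.hypot(W[...,0]-.4245,W[...,1]+.12)
for n,a,b,r in(('grip',.19,.21,.03),('bar',.132,.155,.05),('lid',.068,.085,.05)):
    p=W[(Z>a)&(Z<b)&(d<r)]; print(n,np.median(p,0),cv2.minAreaRect((p[:,:2]*1000).astype(np.float32)))
```

```text
29.15 [ 0.42462251 -0.11973145  0.26642798] [ 0.76362654 -0.45858649 -0.03291849] 0.08508478761566249
grip [ 0.42551501 -0.11681392  0.2009245 ] ((425.6554870605469, -118.49078369140625), (25.702964782714844, 15.612056732177734), 9.159311294555664)
bar [ 0.42378141 -0.11848586  0.14737574] ((425.4936218261719, -117.4101333618164), (83.00933074951172, 12.132584571838379), 8.732207298278809)
lid [ 0.42436993 -0.11341     0.07896353] ((424.9004211425781, -111.98928833007812), (81.07870483398438, 44.797698974609375), 9.097708702087402)
```

View pics/w4.png

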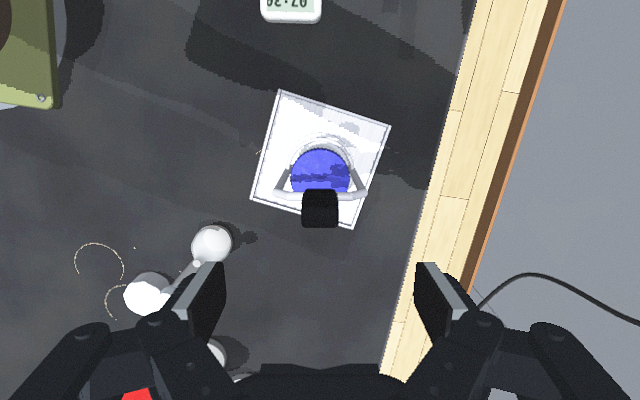

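The carrier stands upright in the tray at (320,185), with its block top at 0.201 and its centre about 2 mm from the tray's. The fingers are clear of it.

```bash
python3 -c "
from rig import arm
print(arm.finish_job())"
```

```text
the job is handed in; nothing more can be done
None
```

The carrier hung untouched and still on the scale hook (sunk about 21 mm) for over four seconds; it now stands upright in the tray about 2 mm off centre by the wrist camera, and I handed the job in at about 29 s (no verdict was returned).

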